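# Lids off the stack, each onto its own pot

### The arm

A 6-joint arm with a two-finger parallel gripper is mounted at the origin on the work surface. World frame = base frame: x ahead of the robot, y to its left, z up, the work surface at z = 0. Lengths are in m, angles in rad, forces in N, time in s.
With the tool pointing down it reaches from about 0.275 to 0.725 m from the base axis. Payload 5.6 kg.
Tool frame: the origin (TCP) lies midway between the tips of the shut fingers; the grasp point (between the pads) lies tcp_to_grasp behind it (tcp_to_grasp is the distance from the TCP to the grasp point, in m); z points along the fingers, y is the direction in which the jaws open and shut (so a half turn about z gives the same grasp; the last joint's range is limited). The gripper opens to 85 mm and grips with 20 to 120 N. Pads are 22 mm wide; open, the fingers measure 114 mm over their backs; the gripper's body (76 mm by 85 mm) begins 54 mm behind the grasp point. The pads swing forward as they close: fully open they stand 13 mm farther back than shut.
Start: joints at [-0.847, 0.255, 0.108, 0, -1.424, -0.285], TCP at [0.234, -0.498, 0.207] pointing down, gripper open.
Joint ranges: [-2.95, 2.95], [-1.21, 1.97], [-1.09, 1.5], [-2.87, 1.71], [-2.94, -0.07], [-3.05, 3.05]. Speed limits (rad/s): [2.57, 2.57, 3.14, 3.14, 3.14, 3.14].

### API

Orientations are given as [roll, pitch, yaw] about the fixed x, y, z axes, in that order (R = Rz(yaw) Ry(pitch) Rx(roll)).
In Python, from station import * gives the robot as it stands. The module is installed in compiled form; this text tells all that it offers.
- The arm moves only by the tool arm_command, never from a script. Its argument "steps" is a list of rows, each a list of 7 numbers: the turn, a rotation vector about the tool's x, y, z in degrees, then the shift along the tool's x, y, z in m, then the opening, from 0 (shut) to 1 (fully open). A call has 1 to 12 rows; each row shifts and turns the commanded pose from where the row before left it, along the tool's axes as they then stand; what a row does not reach is not made up. A row lasts 1/8 s, in which the tool goes at most 62.5 mm and 10.7 degrees, less where a joint would pass 70% of its speed; a pose out of reach is approached as far as the arm can. A call with a gripper value outside its range is refused whole. The fingers move at their own pace and stop on an object; "squeeze" is the grip in N (left out, the last holds). Time passes only in rows, so rows that do not move let the fingers close. It gives the time, the measured TCP pose, the force and the opening at its end, in the units of the state.
- observe(): the state, without advancing time (a new reading comes with each control period).
- camera(name): name is "side" or "top"; returns a dict with "img" (480x640x3 uint8, red, green, blue), "range_z" (480x640 float32, m along the optical axis (not along the pixel's ray), 0 where there is no reading), "mtx" (3x3 intrinsics, pixels), "position" and "attitude" of the camera in the world. Camera axes: x right, y down, z forward; pixel columns grow to the right and rows downward; lengths in m; the calibration is good to about 2 mm. A picture is of the moment at which its call begins.
- job_done(): hands the job in, once; it reports no verdict.
The state is a dict: "time_s": time; "qpos": joint angles; "dq": joint speeds; "joint_efforts": joint torques, N m; "eef_pos": TCP position; "tcp_rot": TCP orientation; "force": force on the tool from outside, world axes, zero at the start; "wrist_torque": the same for the moment, N m; "finger_gap": finger opening in m.
Only numpy, scipy, OpenCV 4.12 (cv2) and the standard library are available. Lean on these libraries where they do the work, as an engineer would, in place of code of your own. Each camera call takes 0.05 s, during which the arm holds its last target.

### The job

Cover the washed pots for the night: the clean lids are stacked on the white board, smallest on top; take the stack apart and cover each of the four empty pots with the lid of its own size (smallest lid on the smallest pot, next on the next, and so on up), every lid fully down and level. Leave the pots standing where they are and do not knock over the salt shaker or the pepper mill.

Things in the scene. Friction and masses are not known exactly. Their poses are not given: they have to be found in the camera images.
- lid_small_mid (a point): The smallest of 4 domed steel lids: mouth 86 mm, flat top 70 mm across, bell 28 mm high, 3 mm thick; on top a black knob 22 mm high, cap 26 mm across. Loose, about 80 g. Point: on the axis 25 mm above the mouth's edge (underside of the flat top; knob's top 25 mm higher). z up. Top of the start's stack of four, its knob the only one in sight; each lid's mouth rests on the flat top of the next larger.
- lid_medium_mid (a point): The second smallest of 4 domed steel lids: mouth 112 mm, flat top 96 mm across, bell 28 mm high, 3 mm thick; on top a black knob 22 mm high, cap 26 mm across. Loose, about 120 g. Point: on the axis 25 mm above the mouth's edge (underside of the flat top; knob's top 25 mm higher). z up. Second from the top of the stack, its knob hidden inside the lid above.
- lid_large_mid (a point): The second largest of 4 domed steel lids: mouth 138 mm, flat top 122 mm across, bell 28 mm high, 3 mm thick; on top a black knob 22 mm high, cap 26 mm across. Loose, about 170 g. Point: on the axis 25 mm above the mouth's edge (underside of the flat top; knob's top 25 mm higher). z up. Third from the top, its knob hidden inside the lid above.
- lid_largest_mid (a point): The largest of 4 domed steel lids: mouth 164 mm, flat top 148 mm across, bell 28 mm high, 3 mm thick; on top a black knob 22 mm high, cap 26 mm across. Loose, about 230 g. Point: on the axis 25 mm above the mouth's edge (underside of the flat top; knob's top 25 mm higher). z up. Bottom of the stack, on a round white board 10 mm thick; its knob hidden inside the lid above.
- pot_small_rim (a point): The smallest of 4 empty straight-sided round steel pots, open at the top, loose on the bench: 61 mm across, 66 mm high, 300 g. Point: centre of the mouth at rim height, z up. Its lid is the smallest: it goes over the outside of the rim, 9 mm free all round at the mouth, narrowing to 1.5 mm, so it centres itself; fully down, its point and this one coincide.
- pot_medium_rim (a point): The second smallest of 4 empty straight-sided round steel pots, open at the top, loose on the bench: 87 mm across, 75 mm high, 420 g. Point: centre of the mouth at rim height, z up. Its lid is the second smallest: it goes over the outside of the rim, 9 mm free all round at the mouth, narrowing to 1.5 mm, so it centres itself; fully down, its point and this one coincide.
- pot_large_rim (a point): The second largest of 4 empty straight-sided round steel pots, open at the top, loose on the bench: 113 mm across, 84 mm high, 600 g. Point: centre of the mouth at rim height, z up. Its lid is the second largest: it goes over the outside of the rim, 9 mm free all round at the mouth, narrowing to 1.5 mm, so it centres itself; fully down, its point and this one coincide.
- pot_largest_rim (a point): The largest of 4 empty straight-sided round steel pots, open at the top, loose on the bench: 139 mm across, 92 mm high, 800 g. Point: centre of the mouth at rim height, z up. Its lid is the largest: it goes over the outside of the rim, 9 mm free all round at the mouth, narrowing to 1.5 mm, so it centres itself; fully down, its point and this one coincide.
- salt_shaker_mid (a point): A small steel shaker, 39 mm across and 78 mm high, standing upright and loose on the bench between the pots; not part of the job. The point is on its axis, half-way up.
- pepper_mill_mid (a point): A small dark wooden pepper mill, 40 mm across and 92 mm high, standing upright and loose on the bench between the pots; not part of the job. The point is on its axis, half-way up.
Mind the look-alikes: they are no part of the job. Leave any red, turquoise or yellow look-alike of the part that bears lid_largest_mid alone.

How it is judged:
By the outcome, as a careful person would: the job done as asked, in the order asked, and still so for the second after the job is handed in, with the robot touching nothing.
It also fails if it takes over 131 s, if anything falls off the work surface, if the arm or the gripper's body presses on something with over 40 N, if the wrist force passes 120 N, or if a joint passes its speed limit or range.

## Working session

There is one attempt and no reset: what is moved stays moved. The work goes in short steps, Python scripts to look and compute and a tool call to move; the robot and the scene stay as the last step left them, time stands still between calls to the robot, and variables do not carry over. Pictures are saved under pics/ and viewed, and the job is handed in when it is done.

Besides the shell and the picture viewer there is one more tool, called after "Request:" as name(argument=value, ...), one argument or row to a line, values as JSON. arm_command: Moves the arm, as the interface text tells. Its arguments: {"type":"object","properties":{"steps":{"type":"array","items":{"type":"array","items":{"type":"number"}}},"squeeze":{"type":"number"}},"required":["steps"]}

```bash
mkdir -p pics; python3 - <<'E'
from station import *
import cv2,numpy as np
s=observe();print({k:np.round(v,4) for k,v in s.items()})
for n in("top","side"):
    c=camera(n);cv2.imwrite(f"pics/{n}0.png",c["img"][:,:,::-1]);np.savez(f"{n}0.npz",**c)
    print(n,c["mtx"],c["position"],c["attitude"])
E
```

```text
{'time_s': np.float64(0.0), 'qpos': array([-8.4740e-01,  2.5570e-01,  1.0700e-01, -5.0000e-04, -1.4239e+00,
       -2.8460e-01]), 'dq': array([-0.0006, -0.0007, -0.0003,  0.0006,  0.0001, -0.0027]), 'joint_efforts': array([ 3.20000e-03, -3.86636e+01,  2.37946e+01,  5.36500e+00,
       -6.00000e-03,  0.00000e+00]), 'eef_pos': array([ 0.2335, -0.4974,  0.206 ]), 'tcp_rot': array([ 3.1397, -0.    , -2.7029]), 'force': array([ 0.3953, -0.4757, -0.807 ]), 'wrist_torque': array([ 0.0379, -0.0448, -0.0599]), 'finger_gap': np.float64(0.0853)}
top [[513.19675925   0.         317.89310468]
 [  0.         513.19675925 241.1335421 ]
 [  0.           0.           1.        ]] [0.29188545 0.16748164 1.43542662] [-2.99284368 -0.01964289 -1.58856964]
side [[528.80927868   0.         323.01945137]
 [  0.         528.80927868 243.7182568 ]
 [  0.           0.           1.        ]] [0.07754805 0.8229816  0.88286614] [-2.34681489 -0.01107029 -2.54289385]
```

View pics/top0.png

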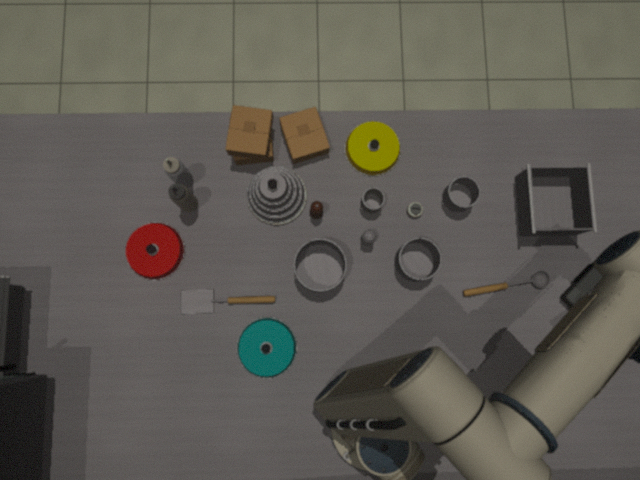

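View pics/side0.png

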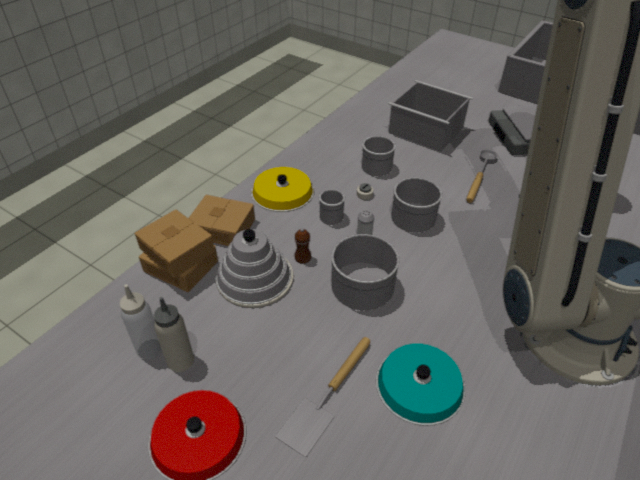

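```bash
cat >h.py <<'E'
import numpy as np,cv2
from scipy.spatial.transform import Rotation as R
from scipy.optimize import least_squares
def cloud(c):
    z=c["range_z"];v,u=np.mgrid[:480,:640];K=c["mtx"]
    p=np.dstack([(u-K[0,2])/K[0,0]*z,(v-K[1,2])/K[1,1]*z,z])
    P=p@R.from_euler("xyz",c["attitude"]).as_matrix().T+c["position"]
    P[z<=0]=np.nan
    return P
def circ(p,r=None):
    m=np.median(p,0)
    f=lambda q:np.hypot(p[:,0]-q[0],p[:,1]-q[1])-(q[2] if r is None else r)
    s=least_squares(f,[m[0],m[1],r or .05],loss="soft_l1",f_scale=.002)
    return s.x, np.sqrt(np.mean(f(s.x)**2))
E
python3 - <<'E'
from h import *
for n,boxes in (("top",dict(stack=(275,192),small=(373,199),medium=(462,193),large=(418,259),largest=(320,265),pepper=(316,210),salt=(368,237),ring=(415,210),yellow=(373,147))),("side",dict(stack=(250,260),small=(332,207),medium=(378,156),large=(415,205),largest=(364,272),pepper=(302,247),salt=(366,222)))):
    c=np.load(n+"0.npz");P=cloud(c)
    for k,(u,v) in boxes.items():
        w=45 if k in("largest","large","stack","yellow") else 20 if k not in("pepper","salt","ring") else 11
        if k=="medium":w=26
        if k=="stack":w=38
        q=P[v-w:v+w,u-w:u+w].reshape(-1,3);q=q[np.isfinite(q[:,0])]
        H=dict(small=.066,medium=.075,large=.084,largest=.092).get(k)
        rad=dict(small=.0305,medium=.0435,large=.0565,largest=.0695).get(k)
        if H:
            t=q[abs(q[:,2]-H)<.008]
            if n=="side":t=q[abs(q[:,2]-H)<.006]
            x,e=circ(t);x2,e2=circ(t,rad-.0015)
            print(n,k,len(t),x.round(4),round(e,4),x2[:2].round(4),round(e2,4),"zmax",np.percentile(t[:,2],[5,50,95]).round(3))
        elif k=="stack":
            print(n,"zmax",q[:,2].max())
            t=q[q[:,2]>.138];print("knob",len(t),t.mean(0).round(4))
            for hz in(.122,.094,.066,.038):
                t=q[abs(q[:,2]-hz)<.004]
                if len(t)>8: x,e=circ(t);print("  ring",hz,len(t),x.round(4),round(e,4),t[:,2].mean())
        else:
            t=q[q[:,2]>q[:,2].max()-.02];print(n,k,len(t),t.mean(0).round(4),q[:,2].max())
    cv2.imwrite(f"pics/crop_{n}.png",cv2.resize(c["img"][120:310,220:500,::-1],None,fx=2.8,fy=2.8,interpolation=cv2.INTER_CUBIC))
E
```

```text
top zmax 0.14729893400206118
knob 73 [0.6375 0.2556 0.1426]
  ring 0.122 414 [0.639  0.2564 0.0268] 0.0065 0.12140584614357545
  ring 0.094 221 [0.64   0.2567 0.0455] 0.0155 0.09409917728696757
  ring 0.066 296 [0.641  0.2565 0.0588] 0.0165 0.06598388643630558
  ring 0.038 357 [0.6418 0.255  0.0721] 0.0183 0.038220819353783256
top small 125 [ 0.6131 -0.0155  0.029 ] 0.0015 [ 0.6131 -0.0155] 0.0015 zmax [0.059 0.065 0.069]
top medium 191 [ 0.6264 -0.2642  0.0421] 0.0015 [ 0.6264 -0.2642] 0.0015 zmax [0.069 0.074 0.079]
top large 226 [ 0.4433 -0.1323  0.055 ] 0.0098 [ 0.4433 -0.1323] 0.0097 zmax [0.077 0.083 0.087]
top largest 278 [0.4303 0.1347 0.068 ] 0.0013 [0.4303 0.1347] 0.0013 zmax [0.086 0.091 0.096]
top pepper 101 [0.5878 0.1404 0.0817] 0.09436009044990401
top salt 153 [0.5073 0.0006 0.0728] 0.08355895466525154
top ring 180 [ 0.5896 -0.138   0.0238] 0.035137066069990786
top yellow 58 [ 0.6809 -0.0151  0.0606] 0.07111956750628612
side zmax 0.14563150478310394
knob 98 [0.6367 0.256  0.1424]
  ring 0.122 531 [0.6397 0.2534 0.0273] 0.0077 0.1210481129489101
  ring 0.094 310 [0.6399 0.2539 0.0457] 0.0052 0.09399562741045453
  ring 0.066 367 [0.6416 0.2534 0.0592] 0.0052 0.06608255447447009
  ring 0.038 504 [0.6609 0.2355 0.0926] 0.0111 0.03816499710635011
side small 153 [ 0.6126 -0.0167  0.0291] 0.0018 [ 0.6127 -0.0167] 0.0018 zmax [0.061 0.065 0.068]
side medium 178 [ 0.6257 -0.2655  0.042 ] 0.01 [ 0.6257 -0.2655] 0.01 zmax [0.07  0.073 0.077]
side large 388 [ 0.4428 -0.1312  0.0562] 0.0696 [ 0.4427 -0.1315] 0.0703 zmax [0.079 0.083 0.088]
side largest 480 [0.4303 0.1341 0.0678] 0.0015 [0.4303 0.1341] 0.0015 zmax [0.087 0.091 0.094]
side pepper 97 [0.5821 0.1489 0.0721] 0.0826357211848261
side salt 174 [0.5046 0.0047 0.0714] 0.07969864249261482
```

View pics/crop_top.png

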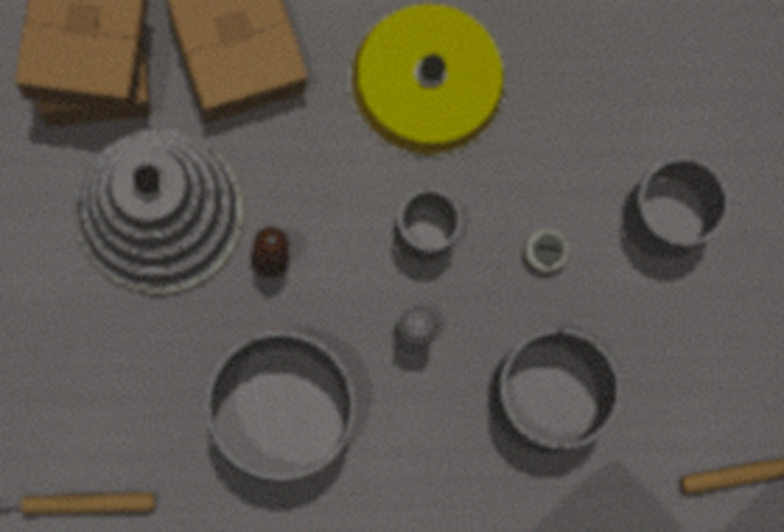

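View pics/crop_side.png

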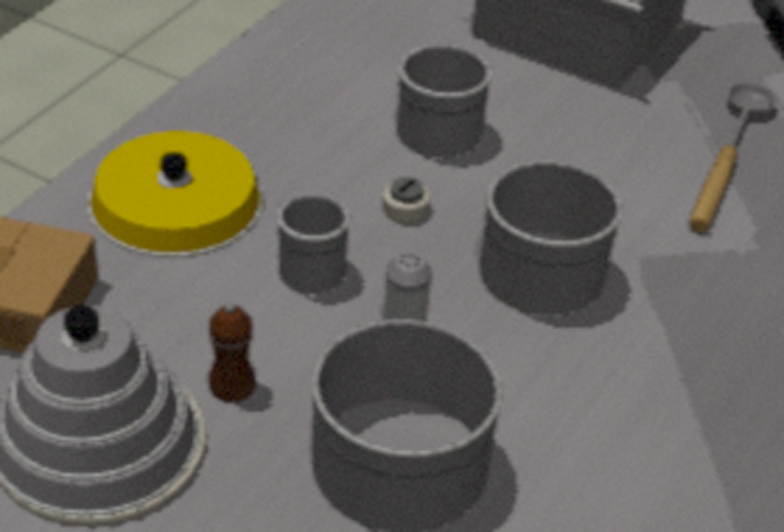

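```bash
python3 - <<'E'
import station
for k in dir(station):
    if not k.startswith("_"):
        v=getattr(station,k)
        if isinstance(v,(int,float,list,tuple,dict,str)): print(k,v)
from h import *
P=cloud(np.load("top0.npz"))
for n,(a,b,c,d) in dict(box1=(228,272,106,165),box2=(282,330,106,160)).items():
    q=P[c:d,a:b].reshape(-1,3);q=q[q[:,2]>.02];print(n,q.min(0).round(3),q.max(0).round(3))
E
```

```text
tcp_to_grasp 0.0187
box1 [0.727 0.259 0.02 ] [0.868 0.382 0.113]
box2 [0.732 0.103 0.02 ] [0.887 0.233 0.061]
```

Candidates: the stack's knob is at top px (272,184). The look-alikes are the lone lids: yellow (374,145), red (152,249) and turquoise (266,348). The close crop shows the steel stack of four on the white board, so I choose that one. The pots are small (373,199), medium (462,193), large (418,259) and largest (320,265). The salt shaker is at (368,237) and the pepper mill at (316,210).

Request:
arm_command(
  steps=[
    [0,0,8.4,0,0,0,0.6],
    [0,0,8.4,0,0,0,0.6],
    [0,0,8.3,0,0,0,0.6],
    [0,0,0,-0.022,0.042,0,0.6],
    [0,0,0,-0.022,0.042,0,0.6],
    [0,0,0,-0.022,0.042,0,0.6],
    [0,0,0,-0.022,0.042,0,0.6],
    [0,0,0,-0.022,0.042,0,0.6],
    [0,0,0,-0.022,0.042,0,0.6],
    [0,0,0,-0.022,0.042,0,0.6],
    [0,0,0,-0.022,0.042,0,0.6],
    [0,0,0,-0.022,0.042,0,0.6],
  ],
  squeeze=40,
)

```text
time_s: 1.6
eef_pos: [0.4316, -0.1181, 0.2067]
tcp_rot: [3.141, -0.0, -3.141]
force: [1.2, 0.1, 0.2]
finger_gap: 0.0513
```

Request:
arm_command(
  steps=[
    [0,0,0,-0.022,0.042,0,0.6],
    [0,0,0,-0.022,0.042,0,0.6],
    [0,0,0,-0.022,0.042,0,0.6],
    [0,0,0,-0.022,0.042,0,0.6],
    [0,0,0,-0.022,0.042,0,0.6],
    [0,0,0,-0.022,0.042,0,0.6],
    [0,0,0,-0.022,0.042,0,0.6],
    [0,0,0,-0.022,0.042,0,0.6],
    [0,0,0,-0.022,0.042,0,0.6],
    [0,0,0,0,0,0,0.6],
    [0,0,0,0,0,0,0.6],
  ],
)

```text
time_s: 2.98
eef_pos: [0.629, 0.2582, 0.2062]
tcp_rot: [-3.141, -0.001, -3.141]
force: [-0.8, -0.2, -0.6]
finger_gap: 0.0513
```

Request:
arm_command(
  steps=[
    [0,0,0,-0.009,-0.002,0,0.6],
    [0,0,0,0,0,0.02,0.6],
    [0,0,0,0,0,0.02,0.6],
    [0,0,0,0,0,0.02,0.6],
    [0,0,0,0,0,0.015,0.6],
    [0,0,0,0,0,0.006,0.6],
    [0,0,0,0,0,0,0.6],
    [0,0,0,0,0,0,0.6],
  ],
)

```text
time_s: 3.98
eef_pos: [0.6387, 0.2566, 0.1269]
tcp_rot: [3.141, 0.002, -3.141]
force: [-0.1, 0.1, 0.6]
finger_gap: 0.0513
```

```bash
cat >look.py <<'E'
import sys
from station import *
from h import *
def look(name,cam="side",box=(180,160,340,330),f=4):
    c=camera(cam);x0,y0,x1,y1=box
    cv2.imwrite(f"pics/{name}.png",cv2.resize(c["img"][y0:y1,x0:x1,::-1],None,fx=f,fy=f,interpolation=cv2.INTER_CUBIC));return c
E
python3 - <<'E'
from look import *
look("g1",box=(170,150,350,310))
E
```

```text
(no output)
```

View pics/g1.png

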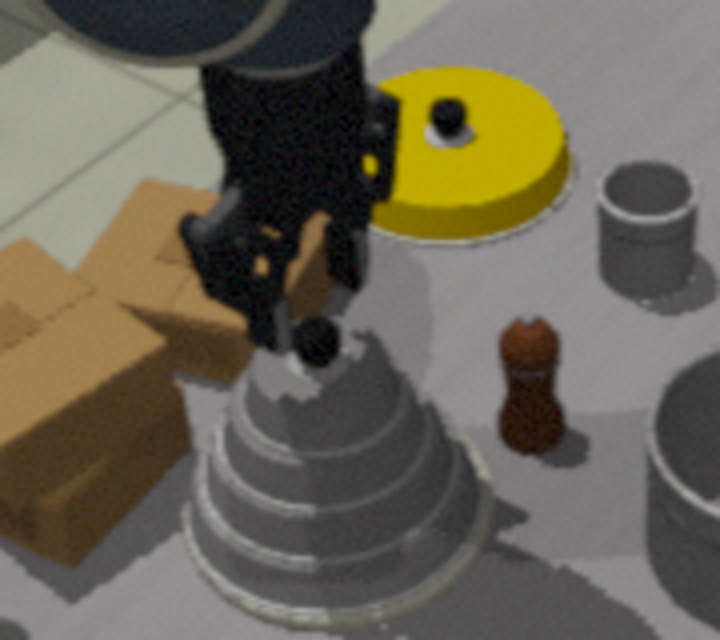

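Request:
arm_command(
  steps=[
    [0,0,0,0,0,0.005,0.6],
    [0,0,0,0,0,0,0.4],
    [0,0,0,0,0,0,0],
    [0,0,0,0,0,0,0],
    [0,0,0,0,0,0,0],
    [0,0,0,0,0,0,0],
  ],
)

```text
time_s: 4.78
eef_pos: [0.6382, 0.2564, 0.1209]
tcp_rot: [3.142, 0.0, -3.141]
force: [-0.2, 0.1, 0.6]
finger_gap: 0.0001
```

```bash
python3 - <<'E'
from look import *
look("g2",box=(170,150,350,310))
E
```

```text
(no output)
```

View pics/g2.png

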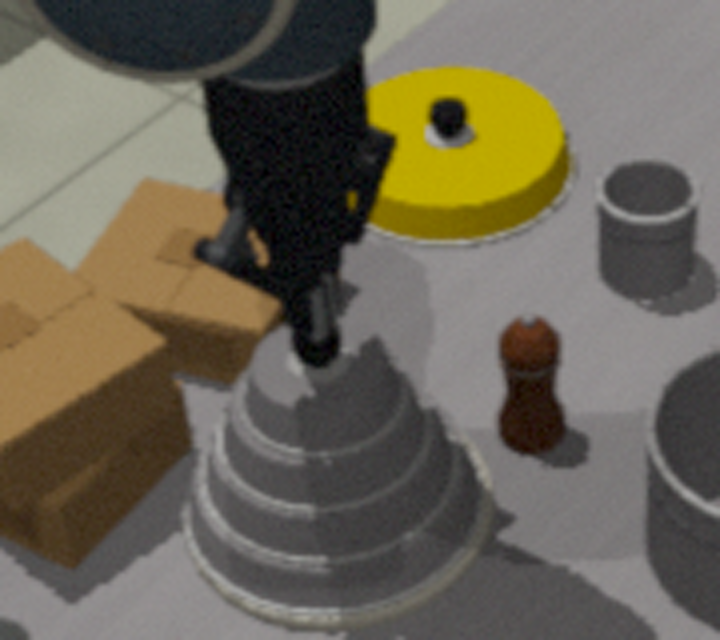

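```bash
python3 - <<'E'
from look import *
c=look("g3",box=(170,150,350,310));P=cloud(c)
t=look("g3t","top",box=(200,120,360,260))
np.savez("s3.npz",**c)
img=c["img"].astype(int)
# print depth/points along vertical line through knob px
for v in range(212,250,2):
    u=249
    print(v,img[v,u],P[v,u].round(4),P[v,u+3].round(4))
E
```

```text
212 [15 15 18] [0.6206 0.2658 0.2145] [0.628  0.2498 0.1994]
214 [ 7  9 15] [0.6274 0.2594 0.2013] [0.6271 0.2514 0.1957]
216 [11 15 17] [0.6269 0.2606 0.1973] [0.6254 0.2538 0.1931]
218 [14 22 17] [0.6267 0.2614 0.1928] [0.6306 0.249  0.1818]
220 [12 18 16] [0.6257 0.2631 0.1893] [0.628  0.2524 0.1802]
222 [45 45 43] [0.6272 0.2622 0.1826] [0.6258 0.2552 0.1781]
224 [58 62 61] [0.6283 0.2617 0.1763] [0.6259 0.2557 0.1731]
226 [60 64 58] [0.6299 0.2607 0.1693] [0.6256 0.2567 0.1686]
228 [60 62 63] [0.6295 0.2618 0.1649] [0.6262 0.2567 0.1628]
230 [64 63 64] [0.6285 0.2634 0.1613] [0.6288 0.2547 0.1545]
232 [56 55 55] [0.6282 0.2644 0.1568] [0.6261 0.2581 0.153 ]
234 [65 65 67] [0.6304 0.2629 0.1489] [0.6298 0.2549 0.143 ]
236 [ 6 10  6] [0.633  0.2609 0.1403] [0.6276 0.2578 0.1408]
238 [0 5 0] [0.631  0.2637 0.138 ] [0.6274 0.2588 0.1361]
240 [ 8 11  9] [0.6321 0.2632 0.1313] [0.6271 0.2597 0.1313]
242 [66 64 63] [0.6338 0.2622 0.1238] [0.6283 0.2592 0.1246]
244 [81 81 79] [0.6314 0.2653 0.122 ] [0.6266 0.2616 0.1217]
246 [67 64 68] [0.6286 0.2689 0.1207] [0.6247 0.2642 0.1191]
248 [67 67 66] [0.6262 0.272  0.1188] [0.6212 0.2684 0.1188]
```

View pics/g3t.png

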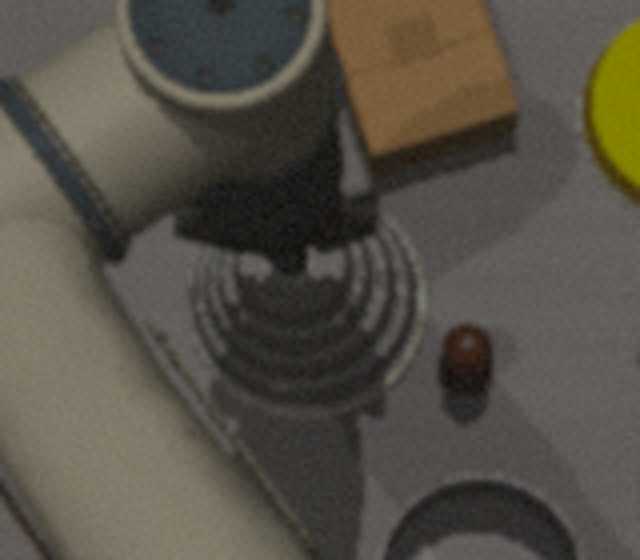

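Request:
arm_command(
  steps=[
    [0,0,0,0,0,-0.03,0],
    [0,0,0,0,0,-0.03,0],
    [0,0,0,0,0,0,0],
    [0,0,0,0,0,0,0],
  ],
)

```text
time_s: 5.42
eef_pos: [0.6378, 0.2565, 0.1802]
tcp_rot: [3.142, -0.001, -3.141]
force: [-0.4, -0.1, 0.1]
finger_gap: 0.0003
```

```bash
python3 - <<'E'
from look import *
c=look("g4",box=(170,130,350,290));P=cloud(c)
img=c["img"].astype(int)
print(observe()["eef_pos"])
for v in range(180,250,2):
    for u in (249,):
        print(v,img[v,u],P[v,u].round(4),P[v,u+3].round(4))
E
```

```text
[0.63759188 0.25629484 0.1797025 ]
180 [16 20 22] [0.6268 0.2497 0.2785] [0.6215 0.2473 0.2793]
182 [19 17 19] [nan nan nan] [0.6222 0.2472 0.2743]
184 [16 12 15] [0.6273 0.2504 0.2694] [0.6209 0.2491 0.2714]
186 [1 0 2] [0.6259 0.2524 0.2665] [0.6254 0.2449 0.2619]
188 [12  7 10] [0.628  0.2509 0.2598] [0.625  0.2459 0.258 ]
190 [ 6  4 15] [0.6274 0.252  0.2561] [0.6255 0.246  0.253 ]
192 [ 0 18 21] [0.6258 0.2542 0.2535] [0.6232 0.2489 0.2512]
194 [ 2 11 16] [0.6282 0.2524 0.2463] [0.8312 0.0309 0.0042]
196 [54 56 56] [0.6281 0.2531 0.242 ] [0.6315 0.2414 0.2325]
198 [46 46 44] [0.6273 0.2545 0.2384] [0.6311 0.2424 0.2284]
200 [51 52 49] [0.6284 0.254  0.2325] [0.629  0.2452 0.2263]
202 [37 39 38] [0.6266 0.2565 0.2302] [0.6314 0.2433 0.2188]
204 [42 42 42] [0.625  0.2587 0.2274] [0.6307 0.2446 0.2149]
206 [33 35 35] [0.6265 0.2578 0.2211] [0.6269 0.2492 0.2149]
208 [41 41 37] [0.6265 0.2584 0.2164] [0.6277 0.2489 0.2092]
210 [49 47 48] [0.6275 0.258  0.2106] [0.759  0.1127 0.0427]
212 [64 52 31] [0.755  0.1279 0.049 ] [0.7588 0.1136 0.037 ]
214 [61 45 25] [0.755  0.1286 0.0432] [0
[... 363 characters left out ...]
 [0.7529 0.1252 0.0027]
228 [52 46 34] [0.7512 0.1381 0.0067] [0.7495 0.1295 0.0011]
230 [26 26 27] [0.6435 0.2482 0.1417] [0.6362 0.2471 0.1447]
232 [18 19 23] [0.639  0.2535 0.1425] [0.6337 0.2503 0.143 ]
234 [15 18 11] [0.6352 0.2581 0.1425] [0.6303 0.2545 0.1424]
236 [21 20 20] [0.6295 0.2645 0.145 ] [0.6266 0.2589 0.1423]
238 [15 15 18] [0.6299 0.2647 0.1394] [0.6294 0.2567 0.1334]
240 [ 0 15  3] [0.6313 0.264  0.1324] [0.6284 0.2584 0.1296]
242 [61 63 64] [0.6335 0.2625 0.1243] [0.6303 0.2571 0.1218]
244 [84 85 82] [0.6317 0.265  0.1216] [0.626  0.2621 0.1224]
246 [117 116 115] [0.6272 0.2702 0.1225] [0.6213 0.2677 0.1238]
248 [126 122 123] [0.6245 0.2736 0.1211] [0.6193 0.2703 0.1214]
```

View pics/g4.png

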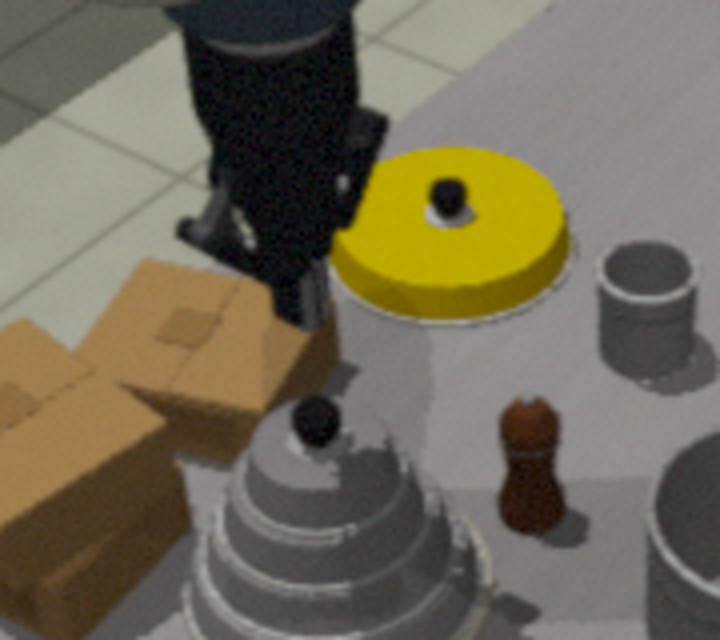

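The first close missed. In the camera data the shut finger tips stand about 27 mm higher than the reported TCP, with reported z 0.180 and seen z 0.207. I'll go by what the camera sees and descend further, watching the force.

Request:
arm_command(
  steps=[
    [0,0,0,0,0,0,0.6],
    [0,0,0,0,0,0,0.6],
    [0,0,0,0,0,0.02,0.6],
    [0,0,0,0,0,0.02,0.6],
    [0,0,0,0,0,0.02,0.6],
    [0,0,0,0,0,0.01,0.6],
    [0,0,0,0,0,0.008,0.6],
    [0,0,0,0,0,0,0.6],
    [0,0,0,0,0,0,0.6],
  ],
)

```text
time_s: 6.6
eef_pos: [0.6386, 0.2566, 0.1037]
tcp_rot: [3.141, 0.001, -3.141]
force: [0.8, 0.2, 0.5]
finger_gap: 0.0513
```

```bash
python3 - <<'E'
from look import *
look("g5",box=(170,150,350,310))
E
```

```text
(no output)
```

View pics/g5.png

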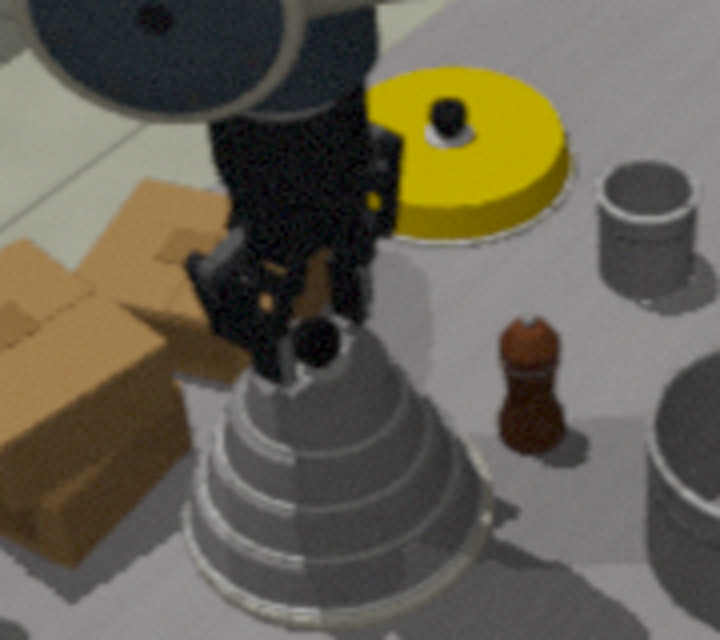

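Request:
arm_command(
  steps=[
    [0,0,0,0,0,0.005,0.6],
    [0,0,0,0,0,0,0.5],
    [0,0,0,0,0,0,0.2],
    [0,0,0,0,0,0,0.2],
    [0,0,0,0,0,0,0.2],
    [0,0,0,0,0,0,0.2],
  ],
)

```text
time_s: 7.4
eef_pos: [0.6383, 0.2565, 0.0981]
tcp_rot: [3.141, 0.0, -3.141]
force: [-0.2, 0.4, 1.1]
finger_gap: 0.0243
```

```bash
python3 - <<'E'
from look import *
look("g6",box=(170,150,350,310))
E
```

```text
(no output)
```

View pics/g6.png

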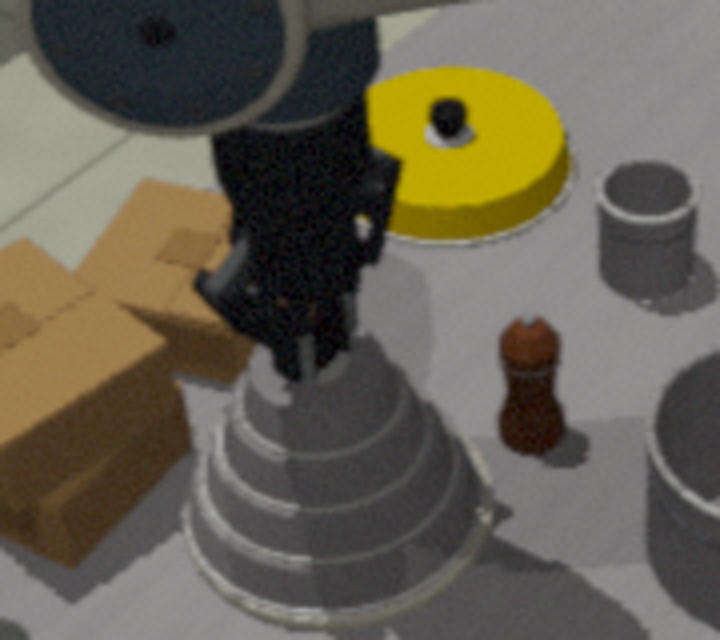

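Request:
arm_command(
  steps=[
    [0,0,0,0,0,-0.01,0.2],
    [0,0,0,0,0,-0.025,0.2],
    [0,0,0,0,0,-0.03,0.2],
    [0,0,0,0,0,-0.025,0.2],
    [0,0,0,0.0035,-0.039,0,0.2],
    [0,0,0,0.0035,-0.039,0,0.2],
    [0,0,0,0.0035,-0.039,0,0.2],
    [0,0,0,0.0035,-0.039,0,0.2],
    [0,0,0,0.0035,-0.039,0,0.2],
    [0,0,0,0.0035,-0.039,0,0.2],
    [0,0,0,0.0035,-0.039,0,0.2],
    [0,0,0,0,0,0,0.2],
  ],
)

```text
time_s: 8.95
eef_pos: [0.6135, -0.0191, 0.1886]
tcp_rot: [-3.141, 0.0, 3.139]
force: [-0.0, 0.3, -0.6]
finger_gap: 0.0245
```

```bash
python3 - <<'E'
from look import *
print(observe()["eef_pos"],observe()["finger_gap"],observe()["force"])
c=look("g7",box=(170,100,370,260));np.savez("side7.npz",**c)
t=look("g7t","top",box=(250,120,450,280));np.savez("top7.npz",**t)
E
```

```text
[ 0.61347608 -0.01914325  0.18860001] 0.02447177969988681 [-0.03567307  0.33887507 -0.59036833]
```

View pics/g7.png

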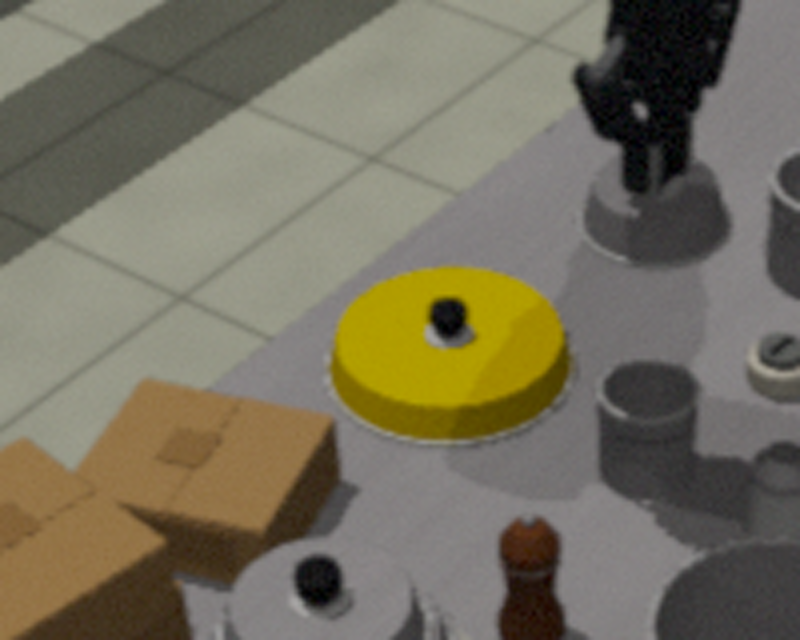

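View pics/g7t.png

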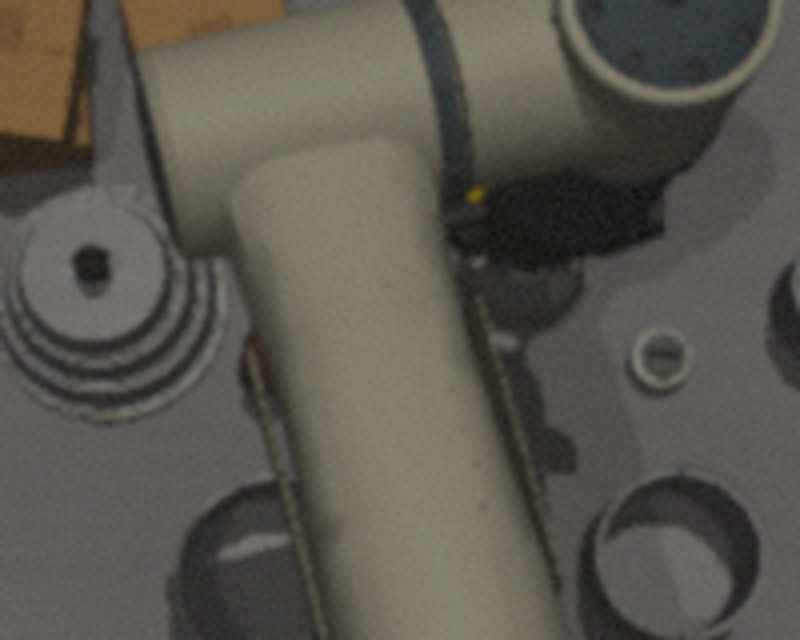

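```bash
python3 - <<'E'
from h import *
P=cloud(np.load("side7.npz"));I=np.load("side7.npz")["img"].astype(int)
q=P[135:170,312:356].reshape(-1,3);q=q[np.isfinite(q[:,0])]
q=q[(abs(q[:,0]-.613)<.06)&(abs(q[:,1]+.017)<.06)&(q[:,2]>.15)&(q[:,2]<.215)]
print(len(q),np.percentile(q[:,2],[1,50,99]))
for z in(.188,.192,.196,.2,.204):
    t=q[abs(q[:,2]-z)<.004];x,e=circ(t);print(z,len(t),x.round(4),round(e,4), circ(t,.0425)[0][:2].round(4))
for n,b in(("side7",(222,262,224,262)),("top7",(258,286,173,200))):
    c=np.load(n+".npz");P=cloud(c);q=P[b[2]:b[3],b[0]:b[1]].reshape(-1,3);q=q[q[:,2]>.106];print(n,len(q),q.mean(0).round(4),q[:,2].max())
E
```

```text
752 [0.18470575 0.20485995 0.21409318]
0.188 161 [ 0.6144 -0.0209  0.0422] 0.0022 [ 0.6146 -0.0212]
0.192 150 [ 0.6144 -0.0212  0.0409] 0.0023 [ 0.6154 -0.0229]
0.196 132 [ 0.6143 -0.0204  0.0391] 0.0019 [ 0.6164 -0.0239]
0.2 129 [ 0.6143 -0.0201  0.0379] 0.0018 [0.577  0.0389]
0.204 134 [ 0.614  -0.02    0.0364] 0.0031 [0.5774 0.036 ]
side7 114 [0.6373 0.2577 0.1138] 0.11843567564682278
top7 71 [0.6384 0.2568 0.1145] 0.12153486564086835
```

Request:
arm_command(
  steps=[
    [0,0,0,0.0015,0.004,0,0.2],
    [0,0,0,0,0,0.03,0.2],
    [0,0,0,0,0,0.03,0.2],
    [0,0,0,0,0,0.025,0.2],
    [0,0,0,0,0,0.02,0.2],
    [0,0,0,0,0,0.012,0.2],
    [0,0,0,0,0,0.012,0.2],
    [0,0,0,0,0,0.006,0.2],
    [0,0,0,0,0,0,0.2],
    [0,0,0,0,0,0,0.2],
  ],
)

```text
time_s: 10.3
eef_pos: [0.6126, -0.0126, 0.0534]
tcp_rot: [3.141, 0.001, -3.141]
force: [-0.2, -1.0, -1.4]
finger_gap: 0.0246
```

```bash
python3 - <<'E'
from look import *
print(observe()["eef_pos"],observe()["finger_gap"],observe()["force"])
c=look("g8",box=(250,120,410,260))
E
```

```text
[ 0.61259928 -0.01264182  0.05335055] 0.024607258598722957 [-0.20786696 -0.97902813 -1.41093868]
```

View pics/g8.png

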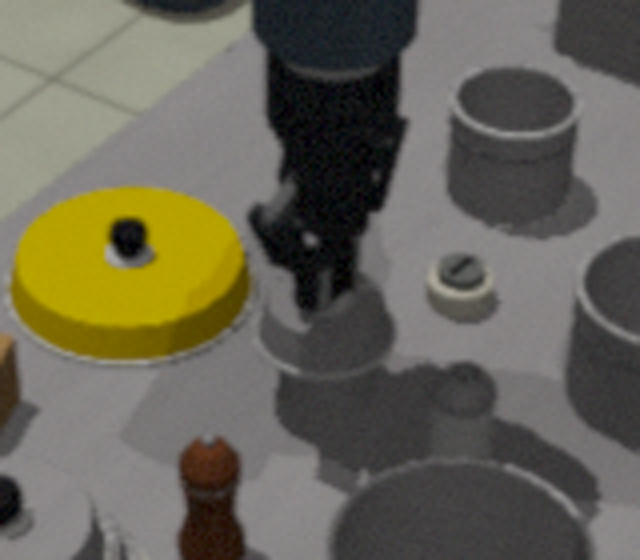

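Request:
arm_command(
  steps=[
    [0,0,0,0,-0.003,0,0.2],
    [0,0,0,0,0,0.004,0.2],
    [0,0,0,0,0,0.004,0.2],
    [0,0,0,0,0,0.002,0.2],
    [0,0,0,0,0,0,0.2],
    [0,0,0,0,0,0,0.2],
  ],
)

```text
time_s: 11.1
eef_pos: [0.613, -0.0157, 0.0457]
tcp_rot: [-3.141, 0.003, -3.14]
force: [-6.1, 0.7, 14.7]
finger_gap: 0.0238
```

Request:
arm_command(
  steps=[
    [0,0,0,0,0,-0.001,0.3],
    [0,0,0,0,0,0,0.5],
    [0,0,0,0,0,0,0.6],
    [0,0,0,0,0,0,0.6],
    [0,0,0,0,0,-0.02,0.6],
    [0,0,0,0,0,-0.03,0.6],
    [0,0,0,0,0,-0.04,0.6],
    [0,0,0,0,0,-0.03,0.6],
    [0,0,0,0,0,0,0.6],
  ],
)

```text
time_s: 12.22
eef_pos: [0.614, -0.0155, 0.1667]
tcp_rot: [3.141, 0.006, -3.141]
force: [-0.3, 0.6, -0.5]
finger_gap: 0.0515
```

```bash
python3 - <<'E'
from look import *
print(observe()["eef_pos"],observe()["finger_gap"],observe()["force"])
c=look("g9",box=(250,120,410,260));P=cloud(c)
q=P[180:245,300:355].reshape(-1,3);q=q[(q[:,2]>.06)&(q[:,2]<.1)&(abs(q[:,0]-.613)<.05)&(abs(q[:,1]+.016)<.05)]
t=q[abs(q[:,2]-.069)<.004];x,e=circ(t);print(x,e)
f=q[(np.hypot(q[:,0]-x[0],q[:,1]-x[1])<.03)&(q[:,2]<.078)];A=np.c_[f[:,:2]-x[:2],np.ones(len(f))];print(len(f),np.linalg.lstsq(A,f[:,2],rcond=None)[0],q[:,2].max())
E
```

```text
[ 0.61397643 -0.01554576  0.16674315] 0.05148475182176713 [-0.34472498  0.57117023 -0.5365934 ]
[ 0.61311308 -0.01630831  0.02714178] 0.008114433316845082
233 [-0.00707544  0.01248979  0.06919586] 0.0955106658031708
```

View pics/g9.png

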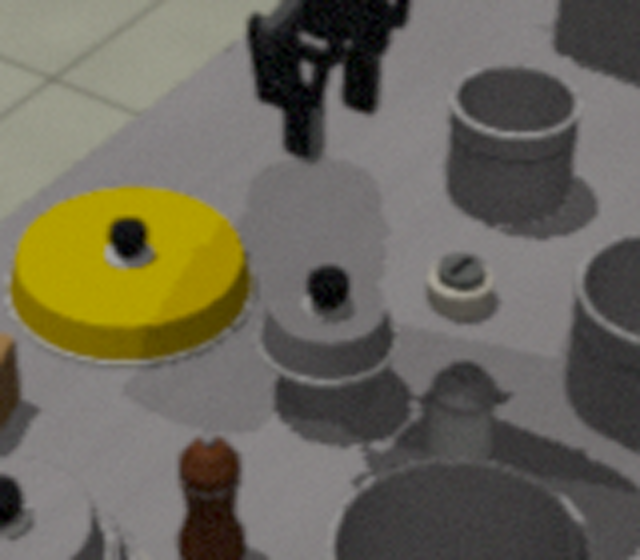

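Request:
arm_command(
  steps=[
    [0,0,0,-0.0035,0.039,0,0.6],
    [0,0,0,-0.0035,0.039,0,0.6],
    [0,0,0,-0.0035,0.039,0,0.6],
    [0,0,0,-0.0035,0.039,0,0.6],
    [0,0,0,-0.0035,0.039,0,0.6],
    [0,0,0,-0.0035,0.039,0,0.6],
    [0,0,0,-0.0035,0.039,0,0.6],
    [0,0,0,0,0,0,0.6],
    [0,0,0,0,0,0,0.6],
  ],
)

```text
time_s: 13.4
eef_pos: [0.6362, 0.257, 0.1625]
tcp_rot: [-3.14, -0.002, -3.141]
force: [0.1, -0.3, 0.8]
finger_gap: 0.0512
```

Request:
arm_command(
  steps=[
    [0,0,0,-0.002,0,0.02,0.6],
    [0,0,0,0,0,0.02,0.6],
    [0,0,0,0,0,0.02,0.6],
    [0,0,0,0,0,0.018,0.6],
    [0,0,0,0,0,0.01,0.6],
    [0,0,0,0,0,0.004,0.6],
    [0,0,0,0,0,0,0.6],
    [0,0,0,0,0,0,0.6],
    [0,0,0,0,0,0,0.6],
  ],
)

```text
time_s: 14.52
eef_pos: [0.6389, 0.2576, 0.0725]
tcp_rot: [3.141, 0.001, -3.141]
force: [-0.6, 0.6, -0.3]
finger_gap: 0.0511
```

Request:
arm_command(
  steps=[
    [0,0,0,0,0,0.003,0.6],
    [0,0,0,0,0,0,0.5],
    [0,0,0,0,0,0,0.2],
    [0,0,0,0,0,0,0.2],
    [0,0,0,0,0,0,0.2],
    [0,0,0,0,0,0,0.2],
  ],
)

```text
time_s: 15.28
eef_pos: [0.6387, 0.2575, 0.0691]
tcp_rot: [3.141, 0.0, -3.141]
force: [-0.2, 0.2, 1.5]
finger_gap: 0.0244
```

Request:
arm_command(
  steps=[
    [0,0,0,0,0,-0.01,0.2],
    [0,0,0,0,0,-0.025,0.2],
    [0,0,0,0,0,-0.03,0.2],
    [0,0,0,0,0,-0.03,0.2],
    [0,0,0,0,0,-0.025,0.2],
    [0,0,0,0,0,0,0.2],
  ],
)

```text
time_s: 16.02
eef_pos: [0.6398, 0.2578, 0.1919]
tcp_rot: [3.139, 0.005, -3.141]
force: [0.2, 0.2, -0.9]
finger_gap: 0.0243
```

Request:
arm_command(
  steps=[
    [0,0,0,0.001,-0.03,0,0.2],
    [0,0,0,0.001,-0.045,0,0.2],
    [0,0,0,0.001,-0.045,0,0.2],
    [0,0,0,0.001,-0.045,0,0.2],
    [0,0,0,0.001,-0.045,0,0.2],
    [0,0,0,0.001,-0.045,0,0.2],
    [0,0,0,0.001,-0.045,0,0.2],
    [0,0,0,0.001,-0.045,0,0.2],
    [0,0,0,0.001,-0.045,0,0.2],
    [0,0,0,0.001,-0.045,0,0.2],
    [0,0,0,0.001,-0.045,0,0.2],
    [0,0,0,0.002,-0.045,0,0.2],
  ],
)

```text
time_s: 17.52
eef_pos: [0.6253, -0.2687, 0.1876]
tcp_rot: [3.141, -0.002, -3.141]
force: [0.1, -0.2, -0.7]
finger_gap: 0.0244
```

Request:
arm_command(
  steps=[
    [0,0,0,0,0,0,0.2],
    [0,0,0,0,0,0,0.2],
    [0,0,0,0,0,0,0.2],
    [0,0,0,0,0,0,0.2],
  ],
)

```text
time_s: 18.02
eef_pos: [0.6262, -0.2666, 0.189]
tcp_rot: [3.142, 0.0, -3.139]
force: [0.1, -0.2, -1.7]
finger_gap: 0.024
```

```bash
python3 - <<'E'
from look import *
print(observe()["eef_pos"],observe()["finger_gap"],observe()["force"])
c=look("g10",box=(300,20,460,180));np.savez("side10.npz",**c)
t=camera("top");np.savez("top10.npz",**t)
for n,b in(("side10",(218,270,230,285)),("top10",(250,290,170,212))):
    c=np.load(n+".npz");P=cloud(c);q=P[b[2]:b[3],b[0]:b[1]].reshape(-1,3);q=q[(q[:,2]>.074)];print(n,len(q),q.mean(0).round(4),q[:,2].max())
E
```

```text
[ 0.62623149 -0.26656427  0.18901782] 0.023987228986278628 [ 0.10096058 -0.2119719  -1.70383411]
side10 121 [0.6382 0.256  0.0855] 0.09107171893921118
top10 77 [0.6391 0.2547 0.0862] 0.09367779303506962
```

View pics/g10.png

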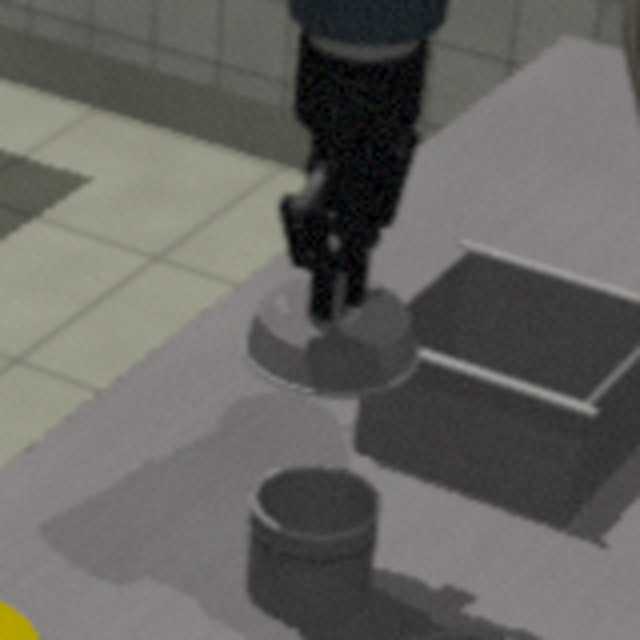

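```bash
python3 - <<'E'
from h import *
P=cloud(np.load("side10.npz"))
q=P[80:125,355:412].reshape(-1,3);q=q[(abs(q[:,0]-.626)<.075)&(abs(q[:,1]+.266)<.075)&(q[:,2]>.15)&(q[:,2]<.215)]
for z in(.188,.192,.196,.2,.204):
    t=q[abs(q[:,2]-z)<.004];x,e=circ(t);print(z,len(t),x.round(4),round(e,4))
E
```

```text
0.188 137 [ 0.628  -0.2682  0.0553] 0.0024
0.192 169 [ 0.6278 -0.2683  0.0546] 0.0026
0.196 148 [ 0.6271 -0.2672  0.052 ] 0.0025
0.2 146 [ 0.6272 -0.2667  0.0508] 0.0026
0.204 143 [ 0.6272 -0.2668  0.0499] 0.0024
```

Request:
arm_command(
  steps=[
    [0,0,0,0.002,0.002,0,0.2],
    [0,0,0,0,0,0.03,0.2],
    [0,0,0,0,0,0.03,0.2],
    [0,0,0,0,0,0.025,0.2],
    [0,0,0,0,0,0.02,0.2],
    [0,0,0,0,0,0.01,0.2],
    [0,0,0,0,0,0.008,0.2],
    [0,0,0,0,0,0.005,0.2],
    [0,0,0,0,0,0,0.2],
    [0,0,0,0,0,0,0.2],
  ],
)

```text
time_s: 19.38
eef_pos: [0.6244, -0.2657, 0.0615]
tcp_rot: [-3.141, 0.001, -3.141]
force: [0.9, 0.0, -0.5]
finger_gap: 0.0247
```

Request:
arm_command(
  steps=[
    [0,0,0,0,0.001,0.003,0.2],
    [0,0,0,0,0,0.003,0.2],
    [0,0,0,0,0,0.002,0.2],
    [0,0,0,0,0,0.002,0.2],
    [0,0,0,0,0,0,0.2],
    [0,0,0,0,0,0,0.2],
  ],
)

```text
time_s: 20.12
eef_pos: [0.6243, -0.2647, 0.0533]
tcp_rot: [-3.141, 0.002, -3.14]
force: [-3.8, 3.1, 11.3]
finger_gap: 0.0243
```

Request:
arm_command(
  steps=[
    [0,0,0,0,0,-0.001,0.3],
    [0,0,0,0,0,0,0.5],
    [0,0,0,0,0,0,0.6],
    [0,0,0,0,0,0,0.6],
    [0,0,0,0,0,-0.02,0.6],
    [0,0,0,0,0,-0.03,0.6],
    [0,0,0,0,0,-0.04,0.6],
    [0,0,0,0,0,-0.02,0.6],
    [0,0,0,0,0,0,0.6],
  ],
)

```text
time_s: 21.25
eef_pos: [0.6249, -0.2649, 0.1637]
tcp_rot: [-3.141, 0.004, -3.141]
force: [0.2, 1.8, 0.1]
finger_gap: 0.0511
```

```bash
cat >chk.py <<'E'
from look import *
def chk(name,box,ctr,r,H):
    print(observe()["eef_pos"],observe()["finger_gap"],observe()["force"])
    c=look(name,box=box);P=cloud(c)
    q=P.reshape(-1,3);q=q[(np.hypot(q[:,0]-ctr[0],q[:,1]-ctr[1])<r)&(q[:,2]<H+.03)&(q[:,2]>H-.01)]
    f=q[(q[:,2]<H+.01)]
    A=np.c_[f[:,:2]-ctr,np.ones(len(f))];print(len(f),"slope,z",np.linalg.lstsq(A,f[:,2],rcond=None)[0].round(4),"expect z",H+.003)
    k=q[q[:,2]>H+.012];print("knob",k.mean(0).round(4),k[:,2].max())
E
python3 - <<'E'
from chk import *
chk("g11",(300,60,460,220),(.6257,-.2655),.042,.075)
E
```

```text
[ 0.62494737 -0.26494396  0.16373442] 0.051129579821627386 [0.19553767 1.79277822 0.09395093]
360 slope,z [-0.0047  0.0041  0.0781] expect z 0.078
knob [ 0.6232 -0.2613  0.0969] 0.10393484404641717
```

View pics/g11.png

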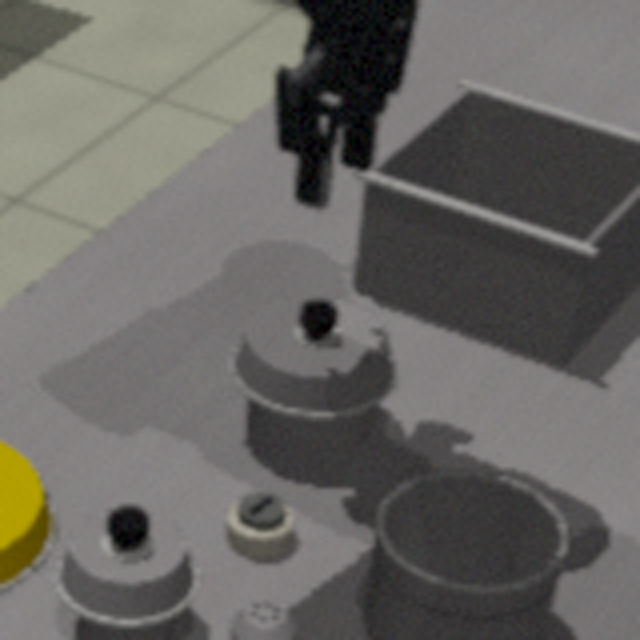

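Request:
arm_command(
  steps=[
    [0,0,0,-0.001,0.03,0,0.6],
    [0,0,0,-0.001,0.045,0,0.6],
    [0,0,0,-0.001,0.045,0,0.6],
    [0,0,0,-0.001,0.045,0,0.6],
    [0,0,0,-0.001,0.045,0,0.6],
    [0,0,0,-0.001,0.045,0,0.6],
    [0,0,0,-0.001,0.045,0,0.6],
    [0,0,0,-0.001,0.045,0,0.6],
    [0,0,0,-0.001,0.045,0,0.6],
    [0,0,0,-0.001,0.045,0,0.6],
    [0,0,0,-0.002,0.045,0,0.6],
    [0,0,0,-0.002,0.04,0,0.6],
  ],
)

```text
time_s: 22.8
eef_pos: [0.6367, 0.2568, 0.1597]
tcp_rot: [-3.14, -0.003, -3.14]
force: [1.2, -0.1, 0.4]
finger_gap: 0.0513
```

Request:
arm_command(
  steps=[
    [0,0,0,0,0,0.02,0.6],
    [0,0,0,0,0,0.02,0.6],
    [0,0,0,0,0,0.02,0.6],
    [0,0,0,0,0,0,0.6],
    [0,0,0,0,0,0,0.6],
    [0,0,0,0,0,0,0.6],
  ],
)

```text
time_s: 23.55
eef_pos: [0.6381, 0.2556, 0.1029]
tcp_rot: [3.141, 0.001, -3.141]
force: [-0.2, -0.4, 0.5]
finger_gap: 0.0516
```

Request:
arm_command(
  steps=[
    [0,0,0,-0.001,0,0.02,0.6],
    [0,0,0,0,0,0.02,0.6],
    [0,0,0,0,0,0.01,0.6],
    [0,0,0,0,0,0.007,0.6],
    [0,0,0,0,0,0.003,0.6],
    [0,0,0,0,0,0,0.6],
    [0,0,0,0,0,0,0.5],
    [0,0,0,0,0,0,0.2],
    [0,0,0,0,0,0,0.2],
    [0,0,0,0,0,0,0.2],
    [0,0,0,0,0,0,0.2],
  ],
)

```text
time_s: 24.92
eef_pos: [0.639, 0.2556, 0.0425]
tcp_rot: [3.141, 0.001, -3.141]
force: [0.2, -0.1, 4.0]
finger_gap: 0.0246
```

Request:
arm_command(
  steps=[
    [0,0,0,0,0,-0.01,0.2],
    [0,0,0,0,0,-0.02,0.2],
    [0,0,0,0,0,-0.03,0.2],
    [0,0,0,0,0,-0.03,0.2],
    [0,0,0,0,0,-0.03,0.2],
    [0,0,0,0,0,-0.02,0.2],
    [0,0,0,0,0,0,0.2],
    [0,0,0,0,0,0,0.2],
  ],
)

```text
time_s: 25.92
eef_pos: [0.6379, 0.2553, 0.1803]
tcp_rot: [-3.141, -0.003, -3.141]
force: [0.6, 0.4, -2.5]
finger_gap: 0.0243
```

Request:
arm_command(
  steps=[
    [0,0,0,0.013,-0.0265,0,0.2],
    [0,0,0,0.019,-0.038,0,0.2],
    [0,0,0,0.02,-0.038,0,0.2],
    [0,0,0,0.02,-0.038,0,0.2],
    [0,0,0,0.02,-0.038,0,0.2],
    [0,0,0,0.02,-0.038,0,0.2],
    [0,0,0,0.02,-0.038,0,0.2],
    [0,0,0,0.02,-0.038,0,0.2],
    [0,0,0,0.02,-0.038,0,0.2],
    [0,0,0,0.014,-0.031,0,0.2],
    [0,0,0,0.01,-0.026,0,0.2],
  ],
)

```text
time_s: 27.3
eef_pos: [0.4412, -0.1332, 0.1807]
tcp_rot: [3.141, -0.002, -3.141]
force: [1.9, 1.0, -1.7]
finger_gap: 0.0242
```

Request:
arm_command(
  steps=[
    [0,0,0,0,0,0,0.2],
    [0,0,0,0,0,0,0.2],
    [0,0,0,0,0,0,0.2],
    [0,0,0,0,0,0,0.2],
  ],
)

```text
time_s: 27.8
eef_pos: [0.4431, -0.1317, 0.1817]
tcp_rot: [3.142, -0.0, -3.14]
force: [-0.2, 0.3, -1.0]
finger_gap: 0.0243
```

```bash
python3 - <<'E'
from look import *
print(observe()["eef_pos"],observe()["finger_gap"],observe()["force"])
c=look("g12",box=(330,60,510,250));np.savez("side12.npz",**c)
t=camera("top");np.savez("top12.npz",**t)
for n,b in(("side12",(218,270,230,300)),("top12",(250,290,170,215))):
    P=cloud(np.load(n+".npz"));q=P[b[2]:b[3],b[0]:b[1]].reshape(-1,3);q=q[(q[:,2]>.046)];print(n,len(q),q.mean(0).round(4),q[:,2].max())
P=cloud(c);q=P.reshape(-1,3);q=q[(abs(q[:,0]-.443)<.085)&(abs(q[:,1]+.132)<.085)&(q[:,2]>.15)&(q[:,2]<.215)]
for z in(.178,.182,.186,.19,.194,.198,.202):
    t=q[abs(q[:,2]-z)<.004]
    if len(t)>20: x,e=circ(t);print(z,len(t),x.round(4),round(e,4))
E
```

```text
[ 0.44309363 -0.13168955  0.18169909] 0.024347773075691057 [-0.24383983  0.33848538 -1.03024133]
side12 176 [0.674  0.2383 0.0547] 0.06267327288543623
top12 77 [0.6396 0.2569 0.0575] 0.06610257312214851
0.178 152 [ 0.4451 -0.1331  0.0686] 0.0018
0.182 269 [ 0.4454 -0.1333  0.068 ] 0.0021
0.186 249 [ 0.4456 -0.133   0.0664] 0.002
0.19 234 [ 0.4455 -0.1325  0.0646] 0.0019
0.194 224 [ 0.4456 -0.1329  0.0638] 0.0021
0.198 246 [ 0.4448 -0.1308  0.0607] 0.0077
0.202 1073 [ 0.4438 -0.1284  0.0472] 0.0135
```

View pics/g12.png

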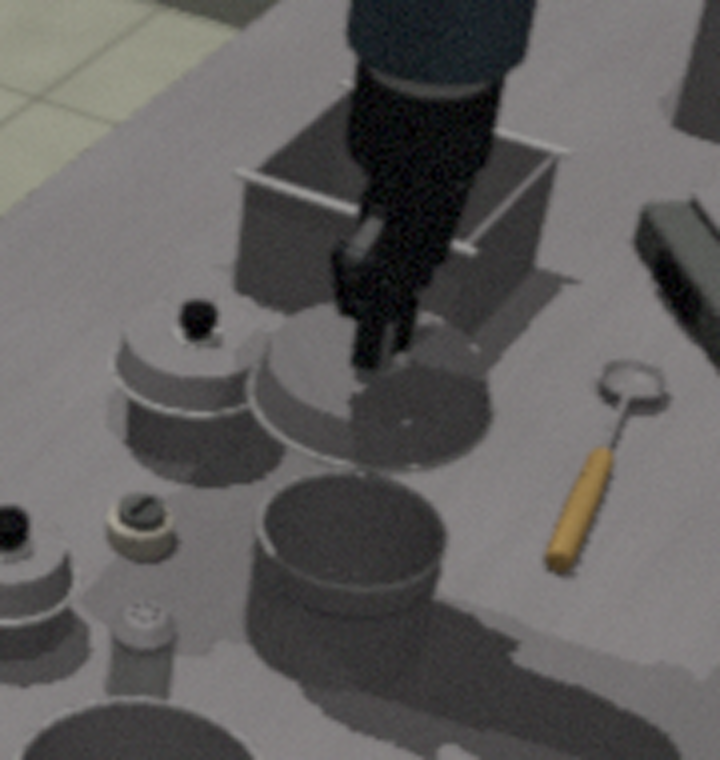

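Request:
arm_command(
  steps=[
    [0,0,0,0.0025,0.0015,0,0.2],
    [0,0,0,0,0,0.025,0.2],
    [0,0,0,0,0,0.025,0.2],
    [0,0,0,0,0,0.025,0.2],
    [0,0,0,0,0,0.018,0.2],
    [0,0,0,0,0,0.01,0.2],
    [0,0,0,0,0,0.007,0.2],
    [0,0,0,0,0,0,0.2],
    [0,0,0,0,0,0,0.2],
  ],
)

```text
time_s: 29.02
eef_pos: [0.4408, -0.1308, 0.0724]
tcp_rot: [-3.142, 0.001, -3.141]
force: [0.1, 0.2, -1.8]
finger_gap: 0.0245
```

Request:
arm_command(
  steps=[
    [0,0,0,0,0,0.003,0.2],
    [0,0,0,0,0,0.003,0.2],
    [0,0,0,0,0,0.002,0.2],
    [0,0,0,0,0,0.002,0.2],
    [0,0,0,0,0,0,0.2],
    [0,0,0,0,0,0,0.2],
  ],
)

```text
time_s: 29.78
eef_pos: [0.4417, -0.1321, 0.064]
tcp_rot: [-3.139, 0.003, -3.14]
force: [-3.0, -4.9, 13.4]
finger_gap: 0.0244
```

Request:
arm_command(
  steps=[
    [0,0,0,0,0,-0.001,0.3],
    [0,0,0,0,0,0,0.5],
    [0,0,0,0,0,0,0.6],
    [0,0,0,0,0,0,0.6],
    [0,0,0,0,0,-0.02,0.6],
    [0,0,0,0,0,-0.03,0.6],
    [0,0,0,0,0,-0.04,0.6],
    [0,0,0,0,0,-0.01,0.6],
    [0,0,0,0,0,0,0.6],
  ],
)

```text
time_s: 30.9
eef_pos: [0.4406, -0.1305, 0.1629]
tcp_rot: [3.141, 0.001, -3.141]
force: [0.6, 0.2, -0.7]
finger_gap: 0.051
```

```bash
python3 - <<'E'
from chk import *
chk("g13",(330,80,510,250),(.443,-.1318),.055,.084)
for n in("side12","top12"):
    d=np.load(n+".npz");P=cloud(d);q=P.reshape(-1,3);m=(np.hypot(q[:,0]-.639,q[:,1]-.256)<.05)&(q[:,2]>.048)&(q[:,2]<.08);k=q[m];print(n,len(k),k.mean(0).round(4),np.median(k,0).round(4),k[:,2].max())
    if n=="side12": cv2.imwrite("pics/st12.png",cv2.resize(d["img"][200:320,200:330,::-1],None,fx=4,fy=4))
E
```

```text
[ 0.44058548 -0.13045956  0.16292518] 0.05101198562403846 [ 0.55332925  0.16125415 -0.66710522]
946 slope,z [-0.0012 -0.0018  0.087 ] expect z 0.08700000000000001
knob [ 0.4417 -0.1295  0.1059] 0.11234046069206272
side12 114 [0.6384 0.2548 0.0577] [0.6381 0.2548 0.0588] 0.06267327288543623
top12 72 [0.6398 0.2543 0.0583] [0.6396 0.2548 0.0586] 0.06610257312214851
```

View pics/g13.png

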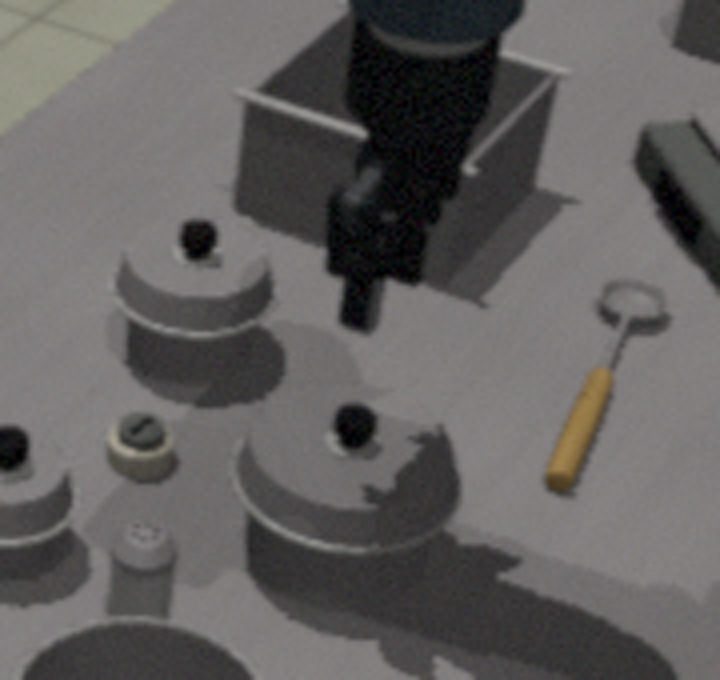

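View pics/st12.png

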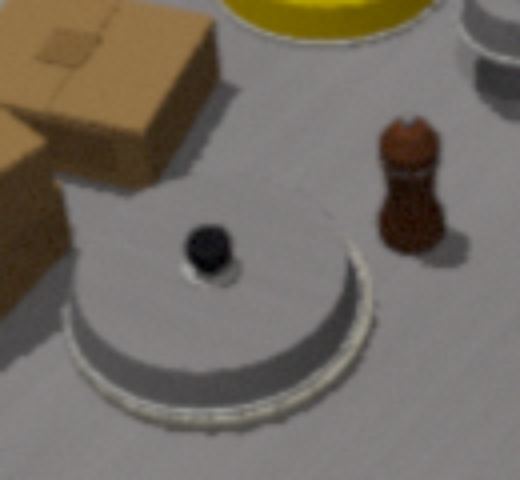

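Request:
arm_command(
  steps=[
    [0,0,0,-0.013,0.0265,0,0.6],
    [0,0,0,-0.019,0.038,0,0.6],
    [0,0,0,-0.02,0.038,0,0.6],
    [0,0,0,-0.02,0.038,0,0.6],
    [0,0,0,-0.02,0.038,0,0.6],
    [0,0,0,-0.02,0.038,0,0.6],
    [0,0,0,-0.02,0.038,0,0.6],
    [0,0,0,-0.02,0.038,0,0.6],
    [0,0,0,-0.02,0.038,0,0.6],
    [0,0,0,-0.015,0.031,0,0.6],
    [0,0,0,-0.011,0.024,0,0.6],
  ],
)

```text
time_s: 32.33
eef_pos: [0.6377, 0.2561, 0.16]
tcp_rot: [-3.14, -0.004, -3.14]
force: [0.3, 0.3, 0.8]
finger_gap: 0.0511
```

Request:
arm_command(
  steps=[
    [0,0,0,0,0,0.02,0.6],
    [0,0,0,0,0,0.02,0.6],
    [0,0,0,0,0,0.02,0.6],
    [0,0,0,0,0,0,0.6],
    [0,0,0,0,0,0,0.6],
    [0,0,0,0,0,0,0.6],
  ],
)

```text
time_s: 33.08
eef_pos: [0.6386, 0.2551, 0.1038]
tcp_rot: [3.141, 0.001, -3.141]
force: [0.1, 0.1, 1.2]
finger_gap: 0.0514
```

```bash
python3 - <<'E'
from look import *
e=observe()["eef_pos"];print(e)
c=look("g14",box=(120,120,320,320),f=3)
for n in("side","top"):
    P=cloud(c if n=="side" else camera("top")).reshape(-1,3)
    m=(P[:,2]>.125)&(P[:,0]>.55)&(P[:,0]<.95)&(P[:,1]>.1)&(P[:,1]<.45);q=P[m]
    for a in np.arange(.69,.80,.02):
        k=q[(q[:,0]>a)&(q[:,0]<a+.02)]
        if len(k)>3:print(n,round(a,2),len(k),"zmin",np.percentile(k[:,2],[0,2]).round(3),"y",k[:,1].min().round(3),k[:,1].max().round(3))
E
```

```text
[0.63861256 0.25509924 0.10379876]
```

View pics/g14.png

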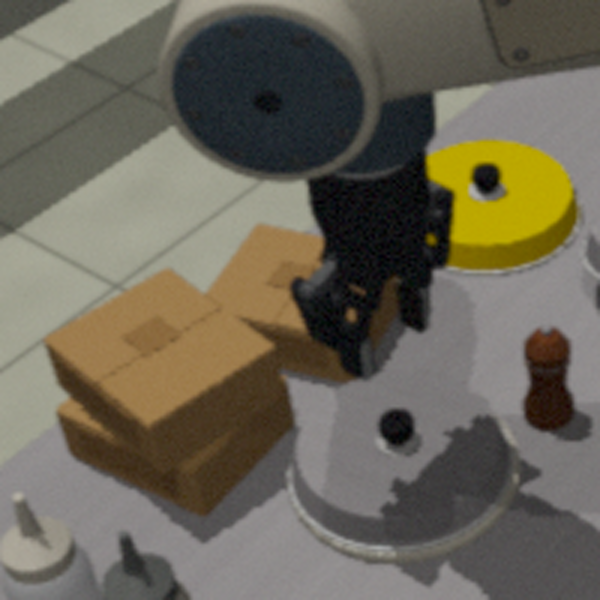

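Request:
arm_command(
  steps=[
    [0,0,0,-0.001,-0.001,0.025,0.6],
    [0,0,0,0,0,0.025,0.6],
    [0,0,0,0,0,0.02,0.6],
    [0,0,0,0,0,0.01,0.6],
    [0,0,0,0,0,0.006,0.6],
    [0,0,0,0,0,0.003,0.6],
    [0,0,0,0,0,0,0.6],
    [0,0,0,0,0,0,0.5],
    [0,0,0,0,0,0,0.2],
    [0,0,0,0,0,0,0.2],
    [0,0,0,0,0,0,0.2],
    [0,0,0,0,0,0,0.2],
  ],
  squeeze=50,
)

```text
time_s: 34.67
eef_pos: [0.6397, 0.2541, 0.0145]
tcp_rot: [3.141, 0.001, -3.141]
force: [1.2, -0.5, 3.1]
finger_gap: 0.0244
```

Request:
arm_command(
  steps=[
    [0,0,0,0,0,-0.01,0.2],
    [0,0,0,0,0,-0.02,0.2],
    [0,0,0,0,0,-0.03,0.2],
    [0,0,0,0,0,-0.03,0.2],
    [0,0,0,0,0,-0.03,0.2],
    [0,0,0,0,0,-0.03,0.2],
    [0,0,0,0,0,-0.01,0.2],
    [0,0,0,0,0,0,0.2],
    [0,0,0,0,0,0,0.2],
  ],
)

```text
time_s: 35.8
eef_pos: [0.6382, 0.2537, 0.1718]
tcp_rot: [-3.14, -0.003, -3.141]
force: [0.9, -0.3, -2.0]
finger_gap: 0.0241
```

Request:
arm_command(
  steps=[
    [0,0,0,0.0175,-0.01,0,0.2],
    [0,0,0,0.028,-0.016,0,0.2],
    [0,0,0,0.035,-0.02,0,0.2],
    [0,0,0,0.035,-0.02,0,0.2],
    [0,0,0,0.035,-0.02,0,0.2],
    [0,0,0,0.028,-0.016,0,0.2],
    [0,0,0,0.0175,-0.01,0,0.2],
    [0,0,0,0.0135,-0.0075,0,0.2],
    [0,0,0,0,0,0,0.2],
    [0,0,0,0,0,0,0.2],
    [0,0,0,0,0,0,0.2],
  ],
)

```text
time_s: 37.17
eef_pos: [0.4301, 0.1345, 0.1736]
tcp_rot: [-3.141, -0.0, -3.141]
force: [0.4, 0.1, -1.9]
finger_gap: 0.0243
```

```bash
python3 - <<'E'
from look import *
print(observe()["eef_pos"],observe()["finger_gap"],observe()["force"])
c=look("g15",box=(270,120,450,320));np.savez("side15.npz",**c)
P=cloud(c);q=P.reshape(-1,3);q=q[(abs(q[:,0]-.43)<.1)&(abs(q[:,1]-.134)<.1)&(q[:,2]>.14)&(q[:,2]<.2)]
for z in(.17,.174,.178,.182,.186,.19):
    t=q[abs(q[:,2]-z)<.004]
    if len(t)>20: x,e=circ(t);print(z,len(t),x.round(4),round(e,4))
E
```

```text
[0.4301227  0.13454133 0.17358256] 0.024276339544957694 [ 0.37326994  0.1121991  -1.92056742]
0.17 236 [0.4321 0.1335 0.0816] 0.0015
0.174 413 [0.4322 0.1332 0.0811] 0.0017
0.178 359 [0.4323 0.133  0.0797] 0.0017
0.182 342 [0.4319 0.1339 0.0778] 0.0015
0.186 341 [0.4319 0.1339 0.0767] 0.0015
0.19 358 [0.4318 0.1341 0.0751] 0.0067
```

View pics/g15.png

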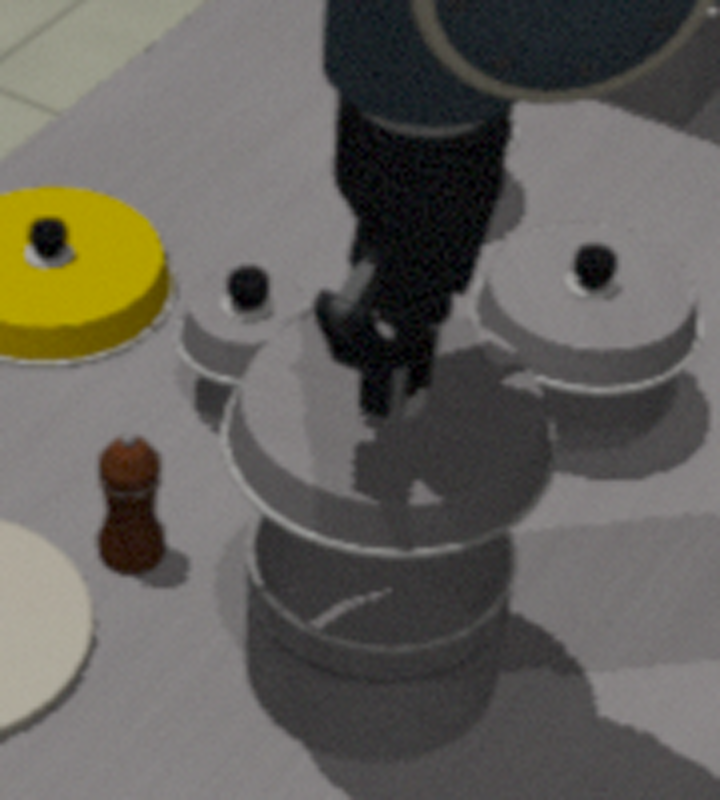

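Request:
arm_command(
  steps=[
    [0,0,0,0.0015,0.0005,0,0.2],
    [0,0,0,0,0,0.025,0.2],
    [0,0,0,0,0,0.025,0.2],
    [0,0,0,0,0,0.02,0.2],
    [0,0,0,0,0,0.014,0.2],
    [0,0,0,0,0,0.01,0.2],
    [0,0,0,0,0,0,0.2],
    [0,0,0,0,0,0,0.2],
  ],
)

```text
time_s: 38.22
eef_pos: [0.4288, 0.135, 0.0806]
tcp_rot: [3.141, 0.001, -3.141]
force: [-0.1, 0.0, -2.1]
finger_gap: 0.0242
```

Request:
arm_command(
  steps=[
    [0,0,0,0,0,0.003,0.2],
    [0,0,0,0,0,0.003,0.2],
    [0,0,0,0,0,0.002,0.2],
    [0,0,0,0,0,0,0.2],
    [0,0,0,0,0,0,0.2],
  ],
)

```text
time_s: 38.85
eef_pos: [0.4283, 0.1348, 0.0719]
tcp_rot: [3.142, 0.0, -3.141]
force: [-0.3, -1.5, -2.4]
finger_gap: 0.0236
```

Request:
arm_command(
  steps=[
    [0,0,0,0,0,0.0015,0.2],
    [0,0,0,0,0,0,0.2],
    [0,0,0,0,0,0,0.2],
  ],
)

```text
time_s: 39.22
eef_pos: [0.4285, 0.1348, 0.0714]
tcp_rot: [3.141, 0.001, -3.141]
force: [-3.4, 0.1, 6.2]
finger_gap: 0.0241
```

Contact. Next I release and withdraw up, then back clear.

Request:
arm_command(
  steps=[
    [0,0,0,0,0,0,0.3],
    [0,0,0,0,0,0,0.5],
    [0,0,0,0,0,0,0.6],
    [0,0,0,0,0,0,0.6],
    [0,0,0,0,0,-0.02,0.6],
    [0,0,0,0,0,-0.03,0.6],
    [0,0,0,0,0,-0.04,0.6],
    [0,0,0,0,0,-0.04,0.6],
    [0,0,0,0,0,0,0.6],
  ],
)

```text
time_s: 40.35
eef_pos: [0.4301, 0.1356, 0.2035]
tcp_rot: [3.138, 0.006, -3.141]
force: [-0.3, -0.5, 0.3]
finger_gap: 0.0512
```

Request:
arm_command(
  steps=[
    [0,0,0,0.01,-0.03,0,0.6],
    [0,0,0,0.01,-0.045,0,0.6],
    [0,0,0,0.01,-0.045,0,0.6],
    [0,0,0,0.01,-0.045,0,0.6],
    [0,0,0,0.01,-0.045,0,0.6],
    [0,0,0,0.01,-0.045,0,0.6],
    [0,0,0,0.01,-0.045,0,0.6],
    [0,0,0,0.01,-0.045,0,0.6],
    [0,0,0,0.01,-0.045,0,0.6],
    [0,0,0,0.01,-0.045,0,0.6],
    [0,0,0,0,0,0,0.6],
    [0,0,0,0,0,0,0.6],
  ],
)

```text
time_s: 41.85
eef_pos: [0.3282, -0.3, 0.1995]
tcp_rot: [3.141, -0.001, 3.142]
force: [0.4, -0.2, -0.5]
finger_gap: 0.0509
```

```bash
python3 - <<'E'
from look import *
print(observe()["eef_pos"],observe()["force"])
S=cloud(look("e1",box=(200,80,480,320),f=2.8)).reshape(-1,3);T=cloud(look("e1t","top",box=(220,120,500,320),f=2.8)).reshape(-1,3)
for nm,ctr,r,H,R0 in(("small",(.613,-.016),.03,.066,.043),("medium",(.626,-.265),.042,.075,.056),("large",(.443,-.132),.055,.084,.069),("largest",(.4303,.1344),.068,.092,.082)):
  for n,P in(("side",S),("top",T)):
    d=np.hypot(P[:,0]-ctr[0],P[:,1]-ctr[1])
    f=P[(d<r)&(d>.016)&(abs(P[:,2]-H-.003)<.01)]
    s=np.linalg.lstsq(np.c_[f[:,:2]-ctr,np.ones(len(f))],f[:,2],rcond=None)[0]
    k=P[(d<.03)&(P[:,2]>H+.012)&(P[:,2]<H+.04)]
    e=P[(abs(P[:,2]-(H-.023))<.004)&(d>R0-.01)&(d<R0+.01)]
    x=circ(e)[0] if len(e)>15 else np.full(3,np.nan)
    print(nm,n,len(f),"slope,z-exp",s[:2].round(4),(s[2]-H-.003).round(4),"knob",k[:,:2].mean(0).round(4) if len(k) else None,"mouth",x.round(4),len(e))
E
```

```text
[ 0.32815737 -0.30000128  0.19953201] [ 0.37556416 -0.17637518 -0.51032835]
small side 179 slope,z-exp [-0.0094 -0.0042] 0.0002 knob [ 0.611  -0.0127] mouth [ 0.614  -0.0176  0.0425] 100
small top 255 slope,z-exp [-0.0056 -0.0128] -0.0004 knob [ 0.6118 -0.0137] mouth [ 0.6138 -0.0149  0.0424] 88
medium side 321 slope,z-exp [ 0.0098 -0.0097] -0.0001 knob [ 0.6231 -0.2612] mouth [ 0.6262 -0.2673  0.0561] 96
medium top 611 slope,z-exp [ 0.0009 -0.0003] -0.0006 knob [ 0.625 -0.262] mouth [ 0.6269 -0.2641  0.0555] 100
large side 875 slope,z-exp [0.0011 0.0022] -0.0001 knob [ 0.4416 -0.1291] mouth [ 0.4441 -0.1345  0.0686] 165
large top 1208 slope,z-exp [0.0014 0.0054] -0.0007 knob [ 0.4431 -0.1304] mouth [ 0.444  -0.1322  0.0684] 150
largest side 2192 slope,z-exp [-0.0021  0.0028] -0.0001 knob [0.4285 0.1378] mouth [0.4306 0.1336 0.0815] 261
largest top 1974 slope,z-exp [ 0.0038 -0.0004] -0.0006 knob [0.4303 0.1359] mouth [0.4304 0.1361 0.0813] 181
```

View pics/e1.png

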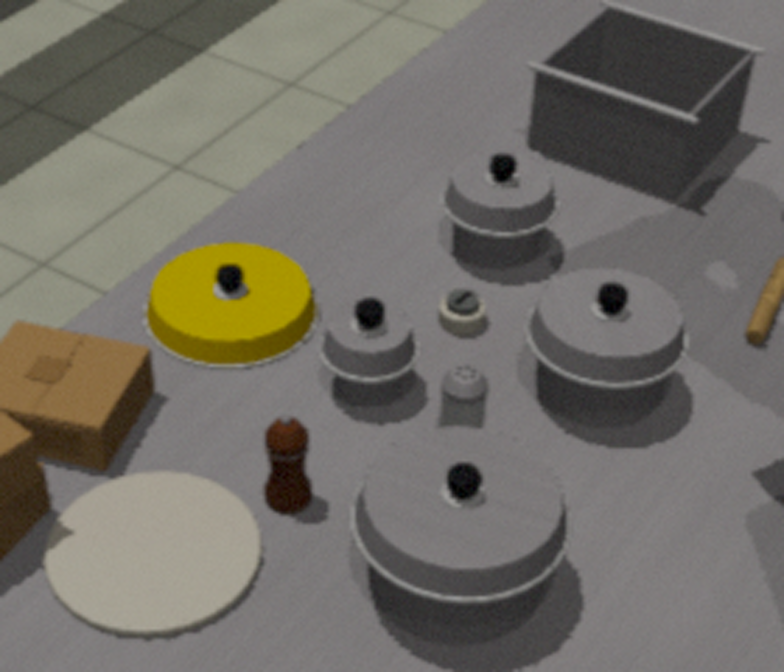

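View pics/e1t.png

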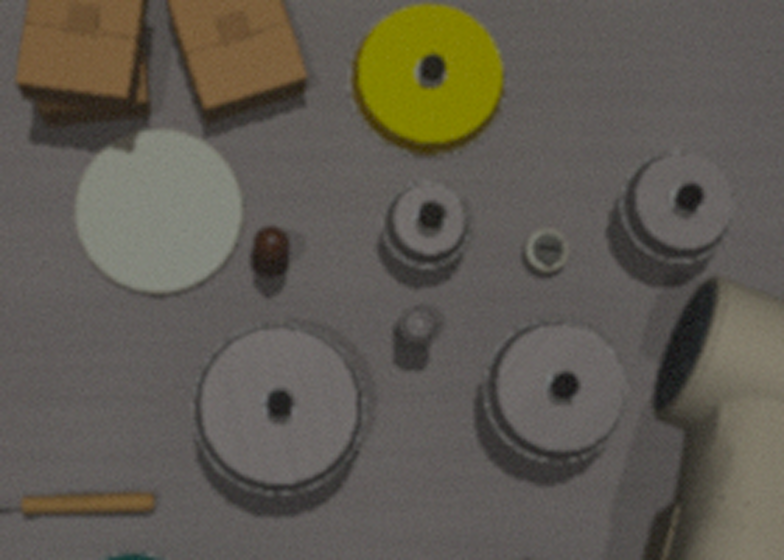

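All four lids are down and level within 1 mm of the expected height. The pots are where they stood, and the shaker and mill are upright. The arm is clear.

```bash
python3 -c "
from station import *
print(job_done())"
```

```text
the job is handed in; nothing more can be done
None
```

All four lids are on the pots of their own size, smallest to largest, and I handed the job in at about 42 s of the 131 s allowed.

**Last checks:**
- **Fit:** in both cameras every lid's flat top is within 0.7 mm of the fully-down height. The fitted tilt is about 0.8° or less, which is within the measurement noise.
- **Pots:** the lid mouths are centred within 2–3 mm of where I first measured the pots, so the pots have not visibly moved.
- **Surroundings:** the salt shaker and pepper mill stand upright where they were. The yellow look-alike lid and the boxes beside the stack look unmoved. I never went near the red and turquoise lids and did not check them at the end. The arm was clear of everything.
- **Force:** the largest force I read while setting a lid down was about 15 N.

**What disagreed:** the first grip closed on nothing. The camera showed the finger tips about 27 mm higher than the reported tool position, and I found no cause. I went by the camera and lowered every grip by that amount; after that all four grips held at about 24 mm opening.

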